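# Put the long LC column away in its own snap-shut case

## Robot

A 6-joint arm with a two-finger parallel gripper is mounted at the origin on a cart in front of the work surface, level with it; the furniture and walls round the work are solid. World frame = base frame: x ahead of the robot, y to its left, z up, the work surface at z = 0. Lengths are in m, angles in rad, forces in N, time in s.
With the tool pointing down it reaches from about 0.35 to 0.85 m from the base axis. Payload 8.1 kg.
Tool frame: the origin (TCP) lies at the very end of the fingers, on their centre line; the grasp point (between the pads) lies 19 mm behind it (env.grasp_offset is the distance from the TCP to the grasp point, in m); z points along the fingers, y is the line along which they close (so a half turn about z gives the same grasp; the last joint's range is limited). The gripper opens to 93 mm and grips with 3 to 60 N. Pads are 15 mm wide; open, the fingers measure 128 mm over their backs; the gripper's body (75 mm by 188 mm) begins 65 mm behind the grasp point.
Start: joints at [1.176, 0.13, 1.488, -0, 1.523, -0.085], TCP at [0.183, 0.571, 0.219] pointing down, gripper open.
Joint ranges: [-2.96, 2.96], [-0.89, 2.26], [0.02, 2.5], [-1.34, 4.48], [0, 2.73], [-2.66, 2.66]. Speed limits (rad/s): [2.39, 2.39, 2.79, 3.14, 3.14, 3.14].

## Interface

Orientations are given as a 3x3 rotation matrix whose columns are the frame's x, y, z axes.
In Python, from cell import env gives the robot as it stands.
- The arm moves only by the tool jog_arm, never from a script. Its argument "deltas" is a list of rows, each an object with "delta_pos": the shift along the tool's x, y, z in units of 250 mm (1.0 is 250 mm), a list of three; "spin": the turn about the tool's z in units of 60 degrees (1.0 is 60 degrees); "claw": the opening, from 0 (shut) to 1 (fully open). In form: [{"delta_pos": [tx, ty, tz], "spin": spin, "claw": claw}, ...]. A call has 1 to 12 rows; each row is the pose to reach, as a shift and turn from the pose commanded when the call began, along the tool's axes at that moment; what a row does not reach only later rows make up. A row lasts 1/12 s, in which the tool goes at most 41.7 mm and 7.16 degrees, less where a joint would pass 70% of its speed; a pose out of reach is approached as far as the arm can. A call with a number of a shift or a turn outside -1 to 1 is refused whole. A call with a gripper value outside its range is refused whole. The fingers move at their own pace and stop on an object; the grip force is fixed at half the most. Time passes only in rows, so rows that repeat a pose let the fingers close. It gives the time, the measured TCP pose, the force, the opening and the grip force at its end, in the units of the state.
- env.state(): the state, without advancing time (a new reading comes with each control period).
- env.get_image(name): name is "side" or "top" or "wrist"; returns a dict with "color" (400x640x3 uint8, red, green, blue), "range_z" (400x640 float32, m along the optical axis (not along the pixel's ray), 0 where there is no reading), "fx", "fy", "cx", "cy" (pixels), "R" (3x3) and "t" (3): a world point X has camera coordinates R X + t; the wrist camera has in their place "mount" (4x4, takes a point from camera to tool coordinates, whose origin is the TCP and whose axes are the flange's). Camera axes: x right, y down, z forward; pixel columns grow to the right and rows downward; lengths in m; the calibration is good to about 2 mm. A picture is of the moment at which its call begins: read the wrist's pose just before it.
- env.sign_off(): hands the job in; it is judged then, once.
Trained networks look in the newest picture that a camera, given by its name, has taken for a name from the list of things; names that differ only in an ending like _2 or _b are one class to them, and where a whole thing is asked for, a point or a joint stands for the part that bears it (a point fixed in the world has none). Each returns a list of dicts, best first, with "conf" (0 to 1); they miss things now and then, are a little off and sometimes report something else, mostly with a low value. They report only what shows in the picture. A call takes as long as a camera call.
- env.boxes_of(camera, query): "rect" ([centre column, centre row, width, height] in pixels, round what is visible of it).
- env.silhouettes(camera, query): "mask" (400x640 bool, what is visible of it) and "rect" ([centre column, centre row, width, height] in pixels, round what is visible of it).
- env.spot_point(camera, query): "xy" ([column, row] in pixels: a listed point, or the origin of a listed thing).
The state is a dict: "clock": time; "qpos": joint angles; "dq": joint speeds; "effort": joint torques, N m; "tcp_pos": TCP position; "tcp_rot": TCP orientation; "wrist_force": force on the tool from outside, world axes, zero at the start; "torque": the same for the moment, N m; "grip_width": finger opening in m; "grasp_force": force on a finger pad.
Only numpy, scipy, OpenCV 4.12 (cv2) and the standard library are available. Lean on these libraries where they do the work, as an engineer would, in place of code of your own. Each camera call takes 0.05 s, during which the arm holds its last target. There are 200 camera calls.

## Task

The long chromatography column is finished with: lay it in the open storage case made for its length, on the two V rests, and press the hinged cover fully down until the front catch snaps over it and holds it shut. The short column is wanted next, so leave it where it lies and leave its case standing open and empty; do not disturb the vial or the spanner either.

Things in the scene. Friction and masses are not known exactly. Their poses are not given: they have to be found in the camera images.
- column_long_mid (a point): Middle of the long steel column: a rod 132 mm long lying level; barrel 11 mm in diameter over the middle 84 mm, a hexagonal nut 15 to 17 mm across and 24 mm long at each end. The point is on its axis at mid-length (7.5 mm above the worktop as it lies); y runs along it. Both ends alike. About 90 g. Grasp it across mid-barrel.
- column_short_mid (a point): Middle of the short column, the same but 107 mm long (barrel 60 mm between the nuts). To be left alone.
- case_long: Base of the longer case, dark grey, fixed. Origin at centre of underside; x to its hinge side, y along it. 152 (y) x 64 mm, rim 10 mm high. Two V rests at y = +-33 mm (6 mm thick, 45 deg flanks, open x = +-9 mm at the top, z = 22 mm) hold the barrel along y, axis at x = 0, z = 20 mm, between the nuts, 6 mm end play. Spring catch 26 mm wide in front: x = -39 to -46 mm, y = 0, up to z = 33 mm.
- cover_long (a joint): Angle of the long case's cover: 0 shut, 2.0 leaning fully back. Hinge along y at x = 34 mm, z = 10 mm of the case. Above about 1.1 it stays back by its weight; below that it falls softly towards shut but stops ajar on the catch at about 0.12. Then about 7 to 9 N down on its front edge snaps it past the catch, which holds it at 0.
- cover_long_edge (a point): Where to press the long cover: on its outer top face, mid-length, 5 mm behind the front edge. The grey cover is a shell 152 x 64 mm, 26 mm deep, 2 mm walls; shut, its top is 36 mm above the worktop. z: outward normal of the top face; x: towards its hinge, which lies 59 mm along x and 26 mm below the face.
- case_short: Base of the shorter storage case, alike but 127 mm long (y), with V rests at y = +-21 mm, for the short column. Too short for the long column. To be left open and empty.
- cover_short (a joint): Angle of the short case's cover, as for the long one. Leave it open.
- spanner: Bystander: open-ended spanner, 118 x 25 x 8 mm, lying on the worktop; origin under its centre.
- dark_vial: Bystander: brown glass screw vial standing upright, 22 mm in diameter, 52 mm tall; origin at the centre of its foot.

How it is judged:
By the outcome, as a careful person would: the job done as asked, in the order asked, and still so for the second after the job is handed in, with the robot touching nothing.
It also fails if it takes over 64 s, if anything falls off the work surface, if the arm or the gripper's body presses on something with over 40 N, if the wrist force passes 120 N, or if a joint passes its speed limit or range.

## Working session

There is one attempt and no reset: what is moved stays moved. The work goes in short steps, Python scripts to look and compute and a tool call to move; the robot and the scene stay as the last step left them, time stands still between calls to the robot, and variables do not carry over. Pictures are saved under pics/ and viewed, at most 10 in all, crops included, and the job is handed in when it is done.

Besides the shell and the picture viewer there is one more tool, called after "Request:" as name(argument=value, ...), one argument or row to a line, values as JSON. jog_arm: Moves the arm, as the interface text tells. Shifts and turns lie within -1 to 1; 1 stands for 250 mm of shift or 60 degrees of turn. Its arguments: {"type":"object","properties":{"deltas":{"type":"array","items":{"type":"object","properties":{"delta_pos":{"type":"array","items":{"type":"number"}},"spin":{"type":"number"},"claw":{"type":"number"}}}}},"required":["deltas"]}

```bash
mkdir -p pics
cat > h.py <<'E'
import numpy as np, cv2
from cell import env
def world(im,u,v,z=None,d=None):
    r=np.array([(u-im["cx"])/im["fx"],(v-im["cy"])/im["fy"],1.0])
    R=np.array(im["R"]);t=np.array(im["t"]);c=-R.T@t;w=R.T@r
    if d is None: d=(z-c[2])/w[2]
    return c+w*d
def cloud(im,mask):
    v,u=np.nonzero(mask&(im["range_z"]>0));d=im["range_z"][v,u]
    r=np.stack([(u-im["cx"])/im["fx"]*d,(v-im["cy"])/im["fy"]*d,d],1)
    return (r-np.array(im["t"]))@np.array(im["R"])
E
python3 - <<'E'
from h import *
for c in("top","side"):
    im=env.get_image(c);cv2.imwrite(f"pics/{c}0.png",im["color"][:,:,::-1])
    for q in["column_long_mid","column_short_mid","case_long","cover_long","cover_long_edge","case_short","spanner","dark_vial"]:
        s=env.spot_point(c,q) if q!="cover_long" else []
        m=env.silhouettes(c,q)
        print(c,q,[(np.round(a["xy"]),round(a["conf"],2),np.round(world(im,*a["xy"],z=0.0075 if'col'in q else 0),3)) for a in s[:2]])
        for a in m[:2]:
            p=cloud(im,a["mask"]); 
            if len(p)<20: continue
            r=cv2.minAreaRect((p[:,:2]*1000).astype(np.float32))
            print("   ",round(a["conf"],2),np.round(a["rect"]),"zmax",p[:,2].max().round(3),np.round(r[0]),np.round(r[1]),round(r[2],1))
E
```

```text
top column_long_mid [(array([247., 239.]), 0.78, array([0.43 , 0.182, 0.008]))]
top column_short_mid [(array([365., 241.]), 0.56, array([ 0.437, -0.132,  0.008]))]
    0.47 [368. 245.  41.   8.] zmax 0.019 [ 431. -138.] [ 14. 106.] 4.3
top case_long [(array([225., 187.]), 0.71, array([0.569, 0.256, 0.   ]))]
    0.86 [218. 176.  70.  59.] zmax 0.073 [578. 267.] [130. 155.] 17.6
    0.38 [247. 241.  51.  19.] zmax 0.017 [427. 177.] [ 16. 131.] 17.2
top cover_long []
    0.92 [214. 169.  62.  38.] zmax 0.073 [622. 290.] [ 79. 176.] 11.1
top cover_long_edge [(array([209., 157.]), 0.97, array([0.655, 0.308, 0.   ]))]
    0.55 [213. 169.  61.  36.] zmax 0.073 [615. 277.] [ 52. 152.] 17.5
top case_short [(array([296., 193.]), 0.65, array([0.562, 0.06 , 0.   ])), (array([245., 239.]), 0.19, array([0.43, 0.19, 0.  ]))]
    0.56 [291. 181.  57.  56.] zmax 0.072 [597.  72.] [152. 133.] 19.2
    0.52 [290. 166.  51.  32.] zmax 0.072 [622.  83.] [ 54. 126.] 19.4
top spanner [(array([422., 244.]), 0.57, array([ 0.436, -0.284,  0.   ]))]
    0.74 [424. 247.  24.  40.] zmax 0.012 [ 429. -286.] [ 23
[... 719 characters left out ...]
y([242., 132.]), 0.58, array([0.701, 0.344, 0.   ]))]
    0.87 [241. 143.  58.  32.] zmax 0.07 [646. 309.] [133. 193.] 17.8
side case_short [(array([301., 194.]), 0.69, array([0.57 , 0.059, 0.   ]))]
    0.73 [302. 179.  62.  55.] zmax 0.071 [620.  90.] [203. 146.] 24.4
side spanner [(array([410., 299.]), 0.81, array([ 0.434, -0.277,  0.   ]))]
    0.79 [411. 298.  44.  42.] zmax 0.011 [ 433. -285.] [ 28. 121.] 69.6
    0.23 [236. 154.  66.  57.] zmax 0.07 [607. 279.] [191. 167.] 27.1
side dark_vial [(array([379., 240.]), 0.63, array([ 0.536, -0.166,  0.   ])), (array([343., 267.]), 0.29, array([ 0.435, -0.129,  0.   ]))]
    0.74 [381. 232.  17.  21.] zmax 0.053 [ 553. -163.] [53. 24.] 13.1
```

Run:
```python
from h import *
a=cv2.imread("pics/top0.png")[130:290,170:450];cv2.imwrite("pics/t1.png",cv2.resize(a,(784,448),interpolation=cv2.INTER_CUBIC))
im=env.get_image("wrist");s=env.state();print(np.round(s["tcp_pos"],4),np.round(s["tcp_rot"],3).tolist(),np.round(im["mount"],3).tolist())
```

```text
[0.1829 0.5715 0.2187] [[-0.952, 0.305, -0.0], [0.305, 0.952, 0.0], [0.0, 0.0, -1.0]] [[-0.001, -0.956, -0.293, 0.082], [1.0, -0.001, 0.0, -0.001], [-0.0, -0.293, 0.956, -0.166], [0.0, 0.0, 0.0, 1.0]]
```

View pics/t1.png

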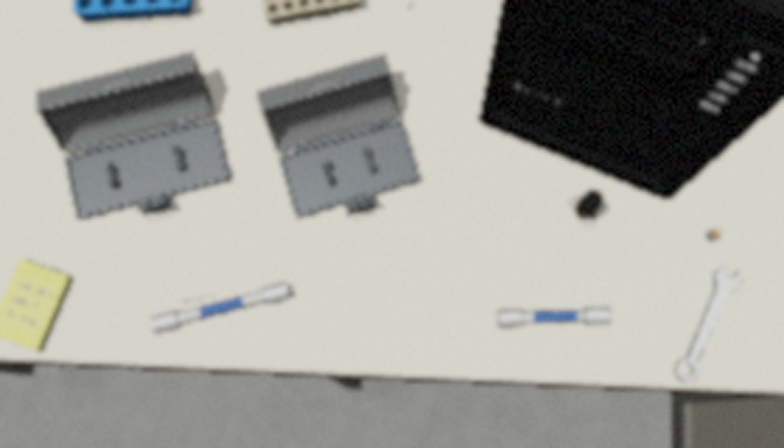

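The long column is at crop (222,307). The long case is on the left, with its base around crop (150,170). The short case is in the middle, and the short column is at (553,317). The vial and spanner are clear to the right, and a blue rack sits behind the long case. I'm moving to a wrist view.

Request:
jog_arm(
  deltas=[
    {"delta_pos": [-0.76, -0.5, 0], "spin": 0.917, "claw": 1},
    {"delta_pos": [-0.76, -0.5, 0], "spin": 0.917, "claw": 1},
    {"delta_pos": [-0.76, -0.5, 0], "spin": 0.917, "claw": 1},
    {"delta_pos": [-0.76, -0.5, 0], "spin": 0.917, "claw": 1},
    {"delta_pos": [-0.76, -0.5, 0], "spin": 0.917, "claw": 1},
    {"delta_pos": [-0.76, -0.5, 0], "spin": 0.917, "claw": 1},
    {"delta_pos": [-0.76, -0.5, 0], "spin": 0.917, "claw": 1},
    {"delta_pos": [-0.76, -0.5, 0], "spin": 0.917, "claw": 1},
    {"delta_pos": [-0.76, -0.5, 0], "spin": 0.917, "claw": 1},
  ],
)

```text
clock: 2.4
tcp_pos: [0.3253, 0.3934, 0.2184]
tcp_rot: [[-0.289, 0.957, -0.002], [0.957, 0.289, -0.001], [-0.001, -0.002, -1.0]]
wrist_force: [-4.0, -6.1, 0.6]
grip_width: 0.0928
grasp_force: 0.0
```

Request:
jog_arm(
  deltas=[
    {"delta_pos": [-0.87, 0.33, 0], "spin": 0, "claw": 1},
    {"delta_pos": [-0.87, 0.33, 0], "spin": 0, "claw": 1},
    {"delta_pos": [-0.87, 0.33, 0], "spin": 0, "claw": 1},
    {"delta_pos": [-0.87, 0.33, 0], "spin": 0, "claw": 1},
    {"delta_pos": [-0.87, 0.33, 0], "spin": 0, "claw": 1},
    {"delta_pos": [-0.87, 0.33, 0], "spin": 0, "claw": 1},
    {"delta_pos": [-0.87, 0.33, 0], "spin": 0, "claw": 1},
    {"delta_pos": [-0.87, 0.33, 0], "spin": 0, "claw": 1},
    {"delta_pos": [-0.87, 0.33, 0], "spin": 0, "claw": 1},
  ],
)

```text
clock: 3.15
tcp_pos: [0.4686, 0.2116, 0.2186]
tcp_rot: [[-0.296, 0.955, -0.0], [0.955, 0.296, 0.0], [0.0, -0.0, -1.0]]
wrist_force: [-0.4, -0.2, 0.9]
grip_width: 0.0932
grasp_force: 0.0
```

```bash
cat >> h.py <<'E'
def wrist():
    s=env.state();im=env.get_image("wrist")
    T=np.eye(4);T[:3,:3]=s["tcp_rot"];T[:3,3]=s["tcp_pos"]
    W=np.linalg.inv(T@np.array(im["mount"]));im["R"]=W[:3,:3];im["t"]=W[:3,3]
    return s,im
E
python3 - <<'E'
from h import *
s,im=wrist();print(s["clock"],np.round(s["tcp_pos"],4),np.round(s["tcp_rot"],3).tolist(),im["fx"])
cv2.imwrite("pics/w1.png",im["color"][:,:,::-1])
for q in["column_long_mid","case_long"]:
    print(q,[(np.round(a["xy"]),round(a["conf"],2),np.round(world(im,*a["xy"],z=0.0075 if'col'in q else 0),4)) for a in env.spot_point("wrist",q)[:2]])
    for a in env.silhouettes("wrist",q)[:2]:
        p=cloud(im,a["mask"]);r=cv2.minAreaRect((p[:,:2]*1000).astype(np.float32));print("  ",a["conf"],a["rect"],r,np.percentile(p[:,2],[5,50,95]))
top=env.get_image("top");p=cloud(top,np.ones((400,640),bool))
k=(p[:,0]>.6)&(p[:,0]<.85)&(p[:,1]>.1)&(p[:,1]<.4)&(p[:,2]>.015)
H={}
for x in np.arange(.6,.85,.02):
    print(round(x,2),[int(1000*max([0.]+list(p[k&(abs(p[:,0]-x-.01)<.01)&(abs(p[:,1]-y-.015)<.015),2]))) for y in np.arange(.1,.4,.03)])
E
```

```text
3.15 [0.4686 0.2116 0.2186] [[-0.296, 0.955, -0.0], [0.955, 0.296, 0.0], [0.0, -0.0, -1.0]] 342.1400034074494
column_long_mid [(array([281., 184.]), 0.77, array([0.432 , 0.1821, 0.0075]))]
   0.85 [278.2, 184.8, 16.3, 115.2] ((430.3404846191406, 178.78250122070312), (18.29677963256836, 131.33409118652344), 18.069232940673828) [0.00818032 0.01233728 0.01529674]
case_long [(array([409., 151.]), 0.91, array([0.5597, 0.2592, 0.    ]))]
   0.82 [451.1, 155.4, 160.9, 157.7] ((602.9752807617188, 259.0864562988281), (166.34107971191406, 186.02899169921875), 17.949331283569336) [0.00467913 0.01004601 0.06733573]
   0.61 [487.6, 156.4, 87.3, 159.9] ((633.2687377929688, 282.18603515625), (88.98375701904297, 157.99752807617188), 20.910581588745117) [0.00549373 0.02732202 0.06863082]
0.6 [71, 70, 0, 15, 16, 0, 0, 0, 0, 0, 0]
0.62 [68, 65, 0, 68, 70, 71, 0, 0, 0, 0, 0]
0.64 [58, 0, 0, 68, 67, 62, 56, 0, 0, 0, 0]
0.66 [0, 0, 0, 58, 57, 0, 0, 0, 0, 585, 0]
0.68 [0, 0, 0, 0, 0, 0, 0, 0, 0, 0, 0]
0.7 [22, 27, 0, 0, 29, 30, 30, 29, 26, 0, 0]
0.72 [26, 26, 0, 0, 32, 30, 31, 29, 28, 0, 0]
0.74 [27, 27, 33, 32, 29, 30, 31, 32, 30, 0, 0]
0.76 [33, 26, 27, 34, 30, 32, 30, 31, 29, 0, 0]
0.78 [32, 27, 26, 0, 31, 31, 31, 29, 30, 0, 0]
0.8 [35, 28, 26, 0, 30, 30, 31, 30, 30, 0, 0]
0.82 [34, 26, 25, 0, 30, 32, 30, 30, 30, 0, 0]
0.84 [32, 25, 26, 0, 28, 30, 28, 29, 28, 0, 0]
```

View pics/w1.png

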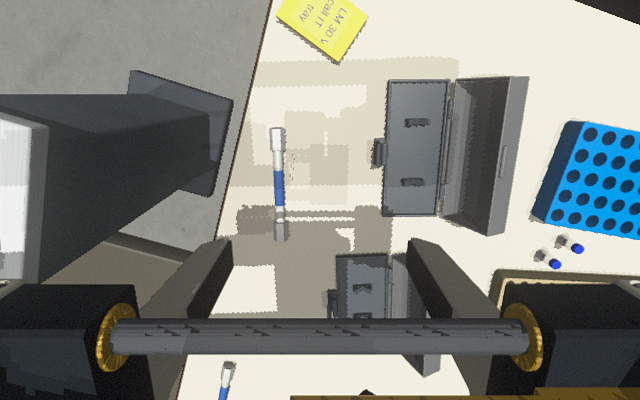

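The wrist view shows the column running from (277,128) to (281,242). The long case rim corners are near (387,80), (449,80), (438,215) and (382,215), with V rests at (417,122) and (411,182). Next I'll refine these from pixels.

Run:
```python
from h import *
s,im=wrist()
W=lambda u,v,z:world(im,u,v,z=z)[:2]
a=W(277.5,128,.0085);b=W(281,242,.0085)
print("col",(a+b)/2,np.linalg.norm(a-b),np.degrees(np.arctan2(*(a-b)[[1,0]])))
c=[W(u,v,.010) for u,v in[(387,80),(449,80),(438,215),(382,215)]]
print("rim",np.round(c,4).tolist(),np.mean(c,0),[np.degrees(np.arctan2(*(d)[[1,0]])) for d in(c[0]-c[3],c[1]-c[2])],np.linalg.norm(c[0]-c[3]),np.linalg.norm(c[0]-c[1]))
r1,r2=W(417,122,.020),W(411,182,.020);print("rests",(r1+r2)/2,np.linalg.norm(r1-r2),np.degrees(np.arctan2(*(r1-r2)[[1,0]])))
g=im["color"]
cr=lambda y0,y1,x0,x1,k:cv2.resize(g[y0:y1,x0:x1,::-1],None,fx=k,fy=k,interpolation=cv2.INTER_CUBIC)
cv2.imwrite("pics/w2.png",cr(70,250,265,455,3))
```

```text
col [0.43152879 0.17715577] 0.13442884679586337 107.01133307046183
rim [[0.5075, 0.3226], [0.5689, 0.3417], [0.6165, 0.2008], [0.5543, 0.1815]] [0.56180262 0.26165429] [np.float64(108.35530522119537), np.float64(108.70642091141173)] 0.14866945389420647 0.06425801643035864
rests [0.55937359 0.26107686] 0.06463664306524504 106.22107835801762
```

View pics/w2.png

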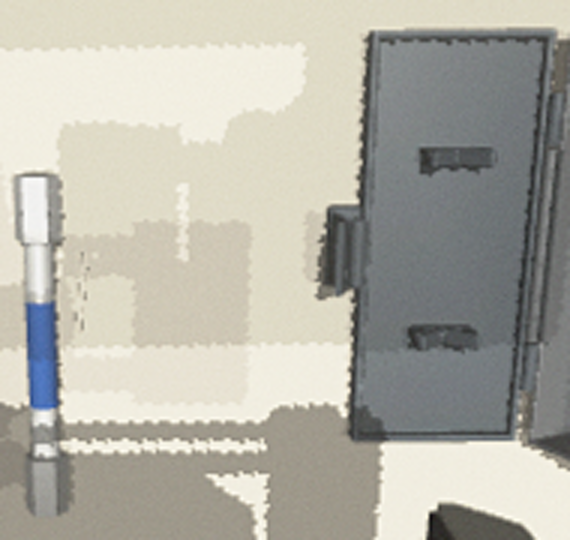

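Request:
jog_arm(
  deltas=[
    {"delta_pos": [-0.084, -0.181, 0.1], "spin": 0, "claw": 0.6},
    {"delta_pos": [-0.084, -0.181, 0.25], "spin": 0, "claw": 0.6},
    {"delta_pos": [-0.084, -0.181, 0.4], "spin": 0, "claw": 0.6},
    {"delta_pos": [-0.084, -0.181, 0.55], "spin": 0, "claw": 0.6},
    {"delta_pos": [-0.084, -0.181, 0.68], "spin": 0, "claw": 0.6},
    {"delta_pos": [-0.084, -0.181, 0.76], "spin": 0, "claw": 0.6},
    {"delta_pos": [-0.084, -0.181, 0.76], "spin": 0, "claw": 0.6},
    {"delta_pos": [-0.084, -0.181, 0.76], "spin": 0, "claw": 0.6},
  ],
)

```text
clock: 4.17
tcp_pos: [0.4308, 0.1776, 0.028]
tcp_rot: [[-0.297, 0.955, -0.003], [0.955, 0.297, -0.001], [0.0, -0.003, -1.0]]
wrist_force: [0.1, 0.8, 0.2]
grip_width: 0.056
grasp_force: 0.0
```

Run:
```python
from h import *
s,im=wrist();print(s["clock"],np.round(s["tcp_pos"],4))
cv2.imwrite("pics/w3.png",im["color"][:,:,::-1])
```

```text
4.1667 [0.4308 0.1776 0.028 ]
```

View pics/w3.png

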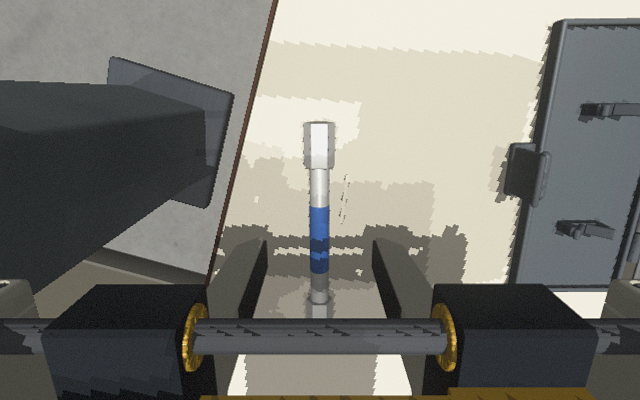

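The column at column 319 is centred between the fingers. Its barrel runs from row 168 to row 304, with the blue band at rows 207–272. I'll compute its mid-length offset.

Run:
```python
from h import *
s,im=wrist();t=s["tcp_pos"];Rt=np.array(s["tcp_rot"])
for n,(u,v,z) in dict(endtop=(319,121.5,.015),nutin=(319,168,.012),band1=(319,207,.013),band2=(319,272,.013),nutin2=(319,304,.014),axisTop=(319,140,.015),axisBot=(319.5,260,.013),rimA=(554,20,.01),rimB=(511,285,.01)).items():
    w=world(im,u,v,z=z);print(n,np.round(w,4),"tool",np.round(Rt.T@(w-t),4)[:2])
```

```text
endtop [0.4123 0.2421 0.015 ] tool [ 0.0671 -0.0002]
nutin [0.4197 0.2181 0.012 ] tool [ 0.042  -0.0003]
band1 [0.4263 0.1969 0.013 ] tool [ 0.0198 -0.0003]
band2 [0.4384 0.1577 0.013 ] tool [-0.0212 -0.0003]
nutin2 [0.4448 0.1372 0.014 ] tool [-0.0427 -0.0003]
axisTop [0.4151 0.233  0.015 ] tool [ 0.0576 -0.0002]
axisBot [0.4364 0.1654 0.013 ] tool [-0.0133 -0.    ]
rimA [0.508  0.3222 0.01  ] tool [0.1153 0.1149]
rimB [0.5546 0.1825 0.01  ] tool [-0.032  0.118]
```

Request:
jog_arm(
  deltas=[
    {"delta_pos": [0, 0, 0.05], "spin": 0, "claw": 0.6},
    {"delta_pos": [0, 0, 0.1], "spin": 0, "claw": 0.6},
    {"delta_pos": [0, 0, 0.1], "spin": 0, "claw": 0.6},
    {"delta_pos": [0, 0, 0.1], "spin": 0, "claw": 0},
    {"delta_pos": [0, 0, 0.1], "spin": 0, "claw": 0},
    {"delta_pos": [0, 0, 0.1], "spin": 0, "claw": 0},
    {"delta_pos": [0, 0, 0.1], "spin": 0, "claw": 0},
    {"delta_pos": [0, 0, 0.1], "spin": 0, "claw": 0},
    {"delta_pos": [0, 0, 0.1], "spin": 0, "claw": 0},
    {"delta_pos": [0, 0, 0.1], "spin": 0, "claw": 0},
    {"delta_pos": [0, 0, 0.1], "spin": 0, "claw": 0},
    {"delta_pos": [0, 0, 0.1], "spin": 0, "claw": 0},
  ],
)

```text
clock: 5.27
tcp_pos: [0.432, 0.1777, 0.0037]
tcp_rot: [[-0.296, 0.955, -0.0], [0.955, 0.296, -0.0], [-0.0, -0.0, -1.0]]
wrist_force: [-0.8, -0.3, 3.2]
grip_width: 0.0101
grasp_force: 30.0
```

Request:
jog_arm(
  deltas=[
    {"delta_pos": [0, 0, -0.12], "spin": 0, "claw": 0},
    {"delta_pos": [0, 0, -0.3], "spin": 0, "claw": 0},
    {"delta_pos": [0, 0, -0.4], "spin": 0, "claw": 0},
    {"delta_pos": [0.05, 0.15, -0.4], "spin": 0, "claw": 0},
    {"delta_pos": [0.09, 0.3, -0.4], "spin": -0.012, "claw": 0},
    {"delta_pos": [0.13, 0.45, -0.4], "spin": -0.012, "claw": 0},
    {"delta_pos": [0.168, 0.55, -0.4], "spin": -0.012, "claw": 0},
    {"delta_pos": [0.168, 0.592, -0.4], "spin": -0.012, "claw": 0},
    {"delta_pos": [0.168, 0.592, -0.4], "spin": -0.012, "claw": 0},
    {"delta_pos": [0.168, 0.592, -0.4], "spin": -0.012, "claw": 0},
    {"delta_pos": [0.168, 0.592, -0.4], "spin": -0.012, "claw": 0},
  ],
)

```text
clock: 6.18
tcp_pos: [0.5599, 0.2612, 0.1029]
tcp_rot: [[-0.308, 0.951, -0.002], [0.951, 0.308, -0.001], [-0.0, -0.002, -1.0]]
wrist_force: [0.2, -0.4, -0.7]
grip_width: 0.0102
grasp_force: 30.0
```

Run:
```python
from h import *
s,im=wrist();print(s["clock"],np.round(s["tcp_pos"],4),np.round(s["tcp_rot"],3).tolist())
cv2.imwrite("pics/w4.png",im["color"][:,:,::-1])
for q in["case_long"]:
    print(q,[(np.round(a["xy"]),round(a["conf"],2),np.round(world(im,*a["xy"],z=0),4)) for a in env.spot_point("wrist",q)[:2]])
```

```text
6.1833 [0.5599 0.2612 0.1029] [[-0.308, 0.951, -0.002], [0.951, 0.308, -0.001], [-0.0, -0.002, -1.0]]
case_long [(array([321., 199.]), 0.55, array([0.5618, 0.2591, 0.    ]))]
```

View pics/w4.png

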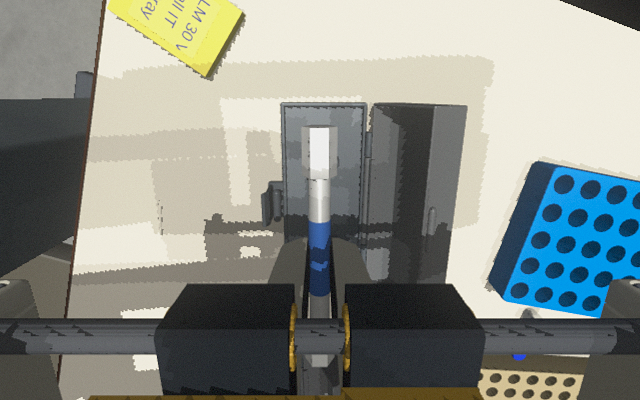

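The wrist view shows the held column at column 319. The rim's far edge runs from (281,103) to (367,103), and the catch is at rows 182–225.

Run:
```python
from h import *
s,im=wrist();t=s["tcp_pos"];Rt=np.array(s["tcp_rot"])
for n,(u,v,z) in dict(rim1=(281.5,103,.01),rim2=(367,103,.01),rimL=(284.5,235,.01),catchTop1=(270,183,.033),catchtop2=(263,222,.033),coltip=(319,126,.107),colnut=(319,180,.107)).items():
    w=world(im,u,v,z=z);print(n,np.round(w,4),"tool mm",np.round(1000*(Rt.T@(w-t)),1)[:2])
cv2.imwrite("pics/w5.png",cv2.resize(im["color"][90:300,230:480,::-1],None,fx=2.8,fy=2.8,interpolation=cv2.INTER_CUBIC))
```

```text
rim1 [0.5107 0.3231 0.01  ] tool mm [ 74.2 -27.7]
rim2 [0.5702 0.3423 0.01  ] tool mm [74.1 34.8]
rimL [0.5419 0.2235 0.01  ] tool mm [-30.3 -28.7]
catchTop1 [0.5203 0.2691 0.033 ] tool mm [ 19.8 -35.3]
catchtop2 [0.5233 0.2388 0.033 ] tool mm [-10.  -41.7]
coltip [0.5393 0.3243 0.107 ] tool mm [66.5 -0.2]
colnut [0.5473 0.2996 0.107 ] tool mm [40.5 -0.3]
```

View pics/w5.png

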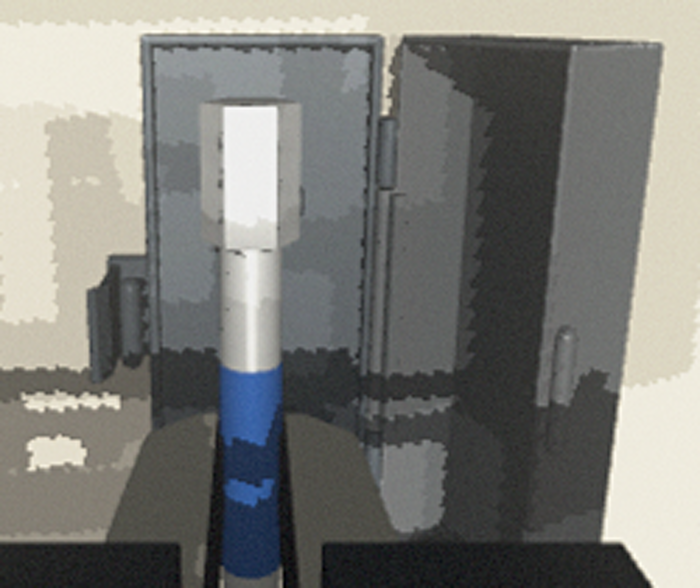

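Request:
jog_arm(
  deltas=[
    {"delta_pos": [-0.003, 0.006, 0.1], "spin": 0, "claw": 0},
    {"delta_pos": [-0.003, 0.006, 0.2], "spin": 0, "claw": 0},
    {"delta_pos": [-0.003, 0.006, 0.24], "spin": 0, "claw": 0},
    {"delta_pos": [-0.003, 0.006, 0.24], "spin": 0, "claw": 0},
    {"delta_pos": [-0.003, 0.006, 0.24], "spin": 0, "claw": 0},
    {"delta_pos": [-0.003, 0.006, 0.24], "spin": 0, "claw": 0},
  ],
)

```text
clock: 6.83
tcp_pos: [0.5634, 0.2617, 0.0453]
tcp_rot: [[-0.308, 0.951, 0.002], [0.951, 0.308, 0.001], [0.0, 0.002, -1.0]]
wrist_force: [0.4, -0.5, -1.0]
grip_width: 0.01
grasp_force: 30.0
```

Run:
```python
from h import *
s,im=wrist();print(s["clock"],np.round(s["tcp_pos"],4),np.round(s["tcp_rot"],3).tolist())
cv2.imwrite("pics/w6.png",cv2.resize(im["color"][90:300,230:480,::-1],None,fx=2.8,fy=2.8,interpolation=cv2.INTER_CUBIC))
```

```text
6.8333 [0.5634 0.2617 0.0453] [[-0.308, 0.951, 0.002], [0.951, 0.308, 0.001], [0.0, 0.002, -1.0]]
```

View pics/w6.png

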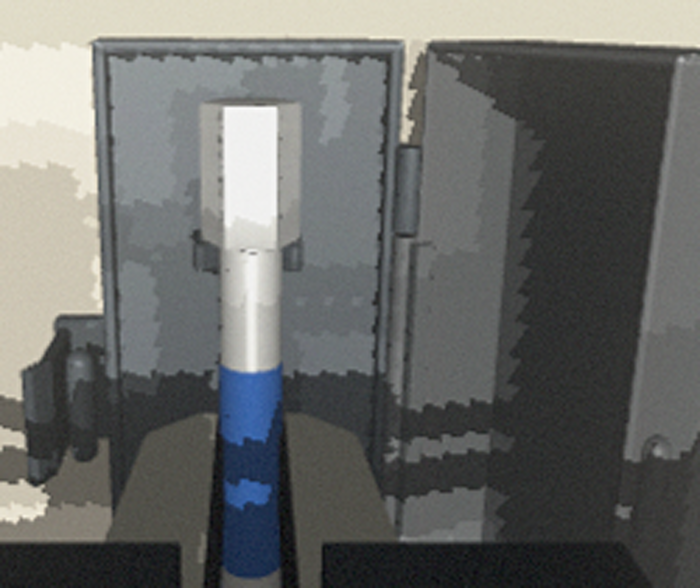

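The rest shows at crop x 193–302, rows 232–270, symmetric about the barrel. The rim runs 95–403 at row 44.

Run:
```python
from h import *
s,im=wrist();t=s["tcp_pos"];Rt=np.array(s["tcp_rot"]);print(np.round(t,4))
P=lambda c,r:(230+c/2.8,90+r/2.8)
for n,(u,v,z) in dict(rim1=(*P(95,42),.01),rim2=(*P(404,42),.01),restTopL=(*P(197,231),.022),restTopR=(*P(299,231),.022),restTopNear=(*P(248,252),.022),coltip=(*P(251,103),.056),colnut=(*P(251,250),.055)).items():
    w=world(im,u,v,z=z);print(n,np.round(w,4),"tool mm",np.round(1000*(Rt.T@(w-t)),1)[:2])
```

```text
[0.5638 0.2619 0.0457]
rim1 [0.5108 0.3232 0.01  ] tool mm [ 74.7 -31.6]
rim2 [0.5706 0.3425 0.01  ] tool mm [74.6 31.3]
restTopL [0.5418 0.2948 0.022 ] tool mm [ 38.1 -10.8]
restTopR [0.5614 0.3011 0.022 ] tool mm [38.   9.8]
restTopNear [0.553  0.2938 0.022 ] tool mm [33.7 -0.5]
coltip [0.5432 0.3254 0.056 ] tool mm [66.7  0.1]
colnut [0.5508 0.3021 0.055 ] tool mm [42.3  0.1]
```

Request:
jog_arm(
  deltas=[
    {"delta_pos": [0, 0, 0.04], "spin": 0, "claw": 0},
    {"delta_pos": [0, 0, 0.07], "spin": 0, "claw": 0},
    {"delta_pos": [0, 0, 0.09], "spin": 0, "claw": 0},
    {"delta_pos": [0, 0, 0.105], "spin": 0, "claw": 0},
    {"delta_pos": [0, 0, 0.113], "spin": 0, "claw": 0},
    {"delta_pos": [0, 0, 0.117], "spin": 0, "claw": 0},
    {"delta_pos": [0, 0, 0.117], "spin": 0, "claw": 0},
    {"delta_pos": [0, 0, 0.117], "spin": 0, "claw": 0},
  ],
)

```text
clock: 7.6
tcp_pos: [0.5628, 0.2615, 0.0159]
tcp_rot: [[-0.308, 0.951, 0.0], [0.951, 0.308, -0.0], [-0.0, 0.0, -1.0]]
wrist_force: [-6.4, -2.8, 13.8]
grip_width: 0.0097
grasp_force: 30.0
```

Request:
jog_arm(
  deltas=[
    {"delta_pos": [0, 0, -0.002], "spin": 0, "claw": 0.15},
    {"delta_pos": [0, 0, -0.002], "spin": 0, "claw": 0.22},
    {"delta_pos": [0, 0, -0.002], "spin": 0, "claw": 0.22},
    {"delta_pos": [0, 0, -0.002], "spin": 0, "claw": 0.22},
    {"delta_pos": [0, 0, -0.03], "spin": 0, "claw": 0.22},
    {"delta_pos": [0, 0, -0.1], "spin": 0, "claw": 0.22},
    {"delta_pos": [0, 0, -0.25], "spin": 0, "claw": 0.22},
    {"delta_pos": [0, 0, -0.4], "spin": 0, "claw": 0.22},
    {"delta_pos": [0, 0, -0.52], "spin": 0, "claw": 0},
    {"delta_pos": [0, 0, -0.52], "spin": 0, "claw": 0},
    {"delta_pos": [0, 0, -0.52], "spin": 0, "claw": 0},
  ],
)

```text
clock: 8.52
tcp_pos: [0.5645, 0.2622, 0.148]
tcp_rot: [[-0.308, 0.951, 0.006], [0.951, 0.308, 0.002], [0.0, 0.006, -1.0]]
wrist_force: [-0.1, 0.4, -0.7]
grip_width: 0.0046
grasp_force: 0.0
```

Run:
```python
from h import *
s,im=wrist();t=s["tcp_pos"];print(s["clock"],np.round(t,4),s["grip_width"])
cv2.imwrite("pics/w7.png",im["color"][:,:,::-1])
for a in env.silhouettes("wrist","column_long_mid")[:1]:
    p=cloud(im,a["mask"]);r=cv2.minAreaRect((p[:,:2]*1000).astype(np.float32));print(a["conf"],a["rect"],r,np.percentile(p[:,2],[5,50,95]))
top=env.get_image("top")
for q in("cover_long","case_long"):
  for c,i in(("wrist",im),("top",top)):
    for a in env.silhouettes(c,q)[:1]:
        p=cloud(i,a["mask"]);k=p[p[:,2]>.055]
        print(q,c,a["conf"],len(k),k[:,2].max() if len(k) else 0)
        l=((k[:,:2]-[.562,.261])@np.array([[.953,-.302],[.302,.953]])) if len(k) else np.zeros((1,2))
        print(" local x pct",np.percentile(l[:,0],[2,50,98]).round(3),"y",np.percentile(l[:,1],[2,98]).round(3))
```

```text
8.5167 [0.5645 0.2622 0.148 ] 0.004569637644397097
0.83 [315.8, 184.9, 17.7, 148.2] ((562.3472900390625, 263.26312255859375), (16.15579605102539, 130.33193969726562), 17.862159729003906) [0.02107002 0.02491203 0.02763837]
cover_long wrist 0.63 4841 0.17411608299074807
 local x pct [0.062 0.073 0.084] y [-0.065  0.075]
cover_long top 0.77 209 0.23798114482127686
 local x pct [-0.008  0.069  0.081] y [-0.076 -0.005]
case_long wrist 0.69 4879 0.238330407664548
 local x pct [0.062 0.073 0.085] y [-0.065  0.074]
case_long top 0.71 203 0.234455953842931
 local x pct [0.055 0.069 0.081] y [-0.076 -0.005]
```

View pics/w7.png

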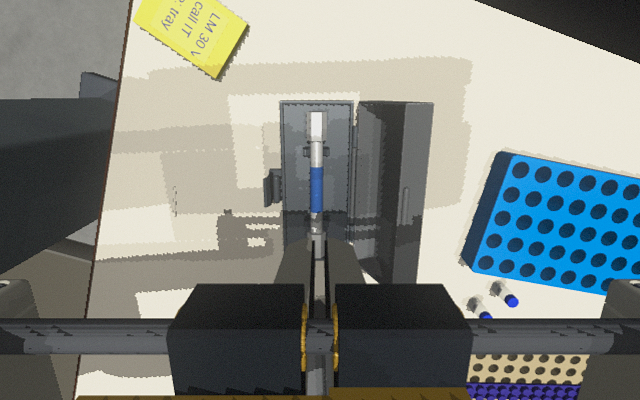

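The column lies in both rests and the cover's back corner is at local x of about 84 mm. Next I'll go behind the cover and tip it over.

Request:
jog_arm(
  deltas=[
    {"delta_pos": [0, 0.16, 0], "spin": 0, "claw": 0},
    {"delta_pos": [0, 0.32, 0], "spin": 0, "claw": 0},
    {"delta_pos": [0, 0.46, 0], "spin": 0, "claw": 0},
    {"delta_pos": [0, 0.47, 0], "spin": 0, "claw": 0},
    {"delta_pos": [0, 0.47, 0.1], "spin": 0, "claw": 0},
    {"delta_pos": [0, 0.47, 0.25], "spin": 0, "claw": 0},
    {"delta_pos": [0, 0.47, 0.36], "spin": 0, "claw": 0},
    {"delta_pos": [0, 0.47, 0.42], "spin": 0, "claw": 0},
    {"delta_pos": [0, 0.47, 0.42], "spin": 0, "claw": 0},
    {"delta_pos": [0, 0.47, 0.42], "spin": 0, "claw": 0},
  ],
)

```text
clock: 9.7
tcp_pos: [0.6735, 0.2974, 0.0387]
tcp_rot: [[-0.308, 0.951, -0.002], [0.951, 0.308, -0.001], [-0.0, -0.002, -1.0]]
wrist_force: [0.6, -0.4, 1.3]
grip_width: 0.0005
grasp_force: 0.0
```

Request:
jog_arm(
  deltas=[
    {"delta_pos": [0, -0.04, -0.01], "spin": 0, "claw": 0},
    {"delta_pos": [0, -0.07, -0.02], "spin": 0, "claw": 0},
    {"delta_pos": [0, -0.1, -0.02], "spin": 0, "claw": 0},
    {"delta_pos": [0, -0.13, -0.02], "spin": 0, "claw": 0},
    {"delta_pos": [0, -0.16, -0.02], "spin": 0, "claw": 0},
    {"delta_pos": [0, -0.19, -0.02], "spin": 0, "claw": 0},
    {"delta_pos": [0, -0.22, -0.02], "spin": 0, "claw": 0},
    {"delta_pos": [0, -0.25, -0.02], "spin": 0, "claw": 0},
    {"delta_pos": [0, -0.27, -0.03], "spin": 0, "claw": 0},
    {"delta_pos": [0, -0.28, -0.03], "spin": 0, "claw": 0},
    {"delta_pos": [0, -0.28, -0.03], "spin": 0, "claw": 0},
    {"delta_pos": [0, -0.28, -0.03], "spin": 0, "claw": 0},
  ],
)

```text
clock: 10.7
tcp_pos: [0.6076, 0.276, 0.0469]
tcp_rot: [[-0.308, 0.951, -0.0], [0.951, 0.308, -0.0], [0.0, -0.0, -1.0]]
wrist_force: [0.5, -0.2, -0.4]
grip_width: 0.0003
grasp_force: 0.0
```

Request:
jog_arm(
  deltas=[
    {"delta_pos": [0, 0, -0.15], "spin": 0, "claw": 0},
    {"delta_pos": [0, 0, -0.3], "spin": 0, "claw": 0},
    {"delta_pos": [0, 0, -0.4], "spin": 0, "claw": 0},
    {"delta_pos": [0, 0, -0.4], "spin": 0, "claw": 0},
    {"delta_pos": [0, 0, -0.4], "spin": 0, "claw": 0},
  ],
)

```text
clock: 11.12
tcp_pos: [0.6095, 0.2767, 0.1495]
tcp_rot: [[-0.308, 0.951, 0.004], [0.951, 0.308, 0.002], [0.0, 0.005, -1.0]]
wrist_force: [0.1, 0.6, -0.3]
grip_width: 0.0002
grasp_force: 0.0
```

Run:
```python
from h import *
s,im=wrist();t=s["tcp_pos"];print(s["clock"],np.round(t,4))
cv2.imwrite("pics/w8.png",im["color"][:,:,::-1])
print([(a["conf"],a["xy"],world(im,*a["xy"],z=.042)) for a in env.spot_point("wrist","cover_long_edge")[:2]])
p=cloud(im,np.ones((400,640),bool));l=(p[:,:2]-[.562,.2615])@np.array([[.953,-.302],[.302,.953]])
for x in range(-60,45,6):
    k=(abs(l[:,0]*1000-x)<3)&(l[:,1]>.02)&(l[:,1]<.065)&(p[:,2]<.1);print(x,round(1000*np.median(p[k,2]),1) if k.any() else None,end="; ")
```

```text
11.1167 [0.6095 0.2767 0.1495]
[(0.72, [268.9, 205.6], array([0.57236335, 0.25475497, 0.042     ]))]
-60 -0.5; -54 -0.3; -48 -0.4; -42 -0.3; -36 -0.3; -30 9.1; -24 6.0; -18 None; -12 59.0; -6 62.6; 0 68.4; 6 74.0; 12 71.4; 18 65.0; 24 58.9; 30 52.5; 36 46.2; 42 39.7;
```

View pics/w8.png

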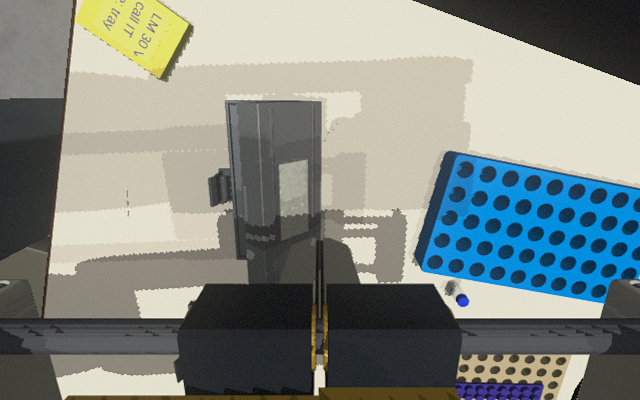

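The cover has tipped past balance and is falling (ridge near column 275). I'll move above its front edge.

Request:
jog_arm(
  deltas=[
    {"delta_pos": [0, -0.1, 0], "spin": 0, "claw": 0},
    {"delta_pos": [0, -0.2, 0], "spin": 0, "claw": 0},
    {"delta_pos": [0, -0.276, 0], "spin": 0, "claw": 0},
    {"delta_pos": [0, -0.276, 0], "spin": 0, "claw": 0},
    {"delta_pos": [0, -0.276, 0], "spin": 0, "claw": 0},
    {"delta_pos": [0, -0.276, 0], "spin": 0, "claw": 0},
    {"delta_pos": [0, -0.276, 0], "spin": 0, "claw": 0},
    {"delta_pos": [0, -0.276, 0.1], "spin": 0, "claw": 0},
    {"delta_pos": [0, -0.276, 0.2], "spin": 0, "claw": 0},
    {"delta_pos": [0, -0.276, 0.3], "spin": 0, "claw": 0},
    {"delta_pos": [0, -0.276, 0.32], "spin": 0, "claw": 0},
    {"delta_pos": [0, -0.276, 0.32], "spin": 0, "claw": 0},
  ],
)

```text
clock: 12.22
tcp_pos: [0.5406, 0.2541, 0.0641]
tcp_rot: [[-0.308, 0.951, -0.005], [0.951, 0.308, -0.002], [-0.0, -0.005, -1.0]]
wrist_force: [-0.8, 1.4, 0.3]
grip_width: 0.0004
grasp_force: 0.0
```

```bash
cat > cov.py <<'E'
from h import *
s,im=wrist();print(s["clock"],np.round(s["tcp_pos"],4))
p=cloud(im,np.ones((400,640),bool));l=(p[:,:2]-[.562,.2615])@np.array([[.953,-.302],[.302,.953]])
for x in range(-60,60,6):
    k=(abs(l[:,0]*1000-x)<3)&(l[:,1]>.03)&(l[:,1]<.065)&(p[:,2]<.1);print(x,round(1000*np.median(p[k,2]),1) if k.any() else None,end="; ")
E
python3 cov.py
```

```text
12.2167 [0.5406 0.2541 0.0641]
-60 -0.4; -54 -0.4; -48 -0.4; -42 -0.3; -36 -0.4; -30 34.0; -24 43.1; -18 42.8; -12 41.7; -6 41.0; 0 40.2; 6 39.5; 12 38.8; 18 38.1; 24 37.7; 30 36.6; 36 36.0; 42 None; 48 -0.3; 54 -0.4;
```

Request:
jog_arm(
  deltas=[
    {"delta_pos": [0, 0.012, 0.04], "spin": 0, "claw": 0},
    {"delta_pos": [0, 0.012, 0.07], "spin": 0, "claw": 0},
    {"delta_pos": [0, 0.012, 0.085], "spin": 0, "claw": 0},
    {"delta_pos": [0, 0.012, 0.1], "spin": 0, "claw": 0},
    {"delta_pos": [0, 0.012, 0.11], "spin": 0, "claw": 0},
    {"delta_pos": [0, 0.012, 0.118], "spin": 0, "claw": 0},
    {"delta_pos": [0, 0.012, 0.124], "spin": 0, "claw": 0},
    {"delta_pos": [0, 0.012, 0.126], "spin": 0, "claw": 0},
    {"delta_pos": [0, 0.012, 0.126], "spin": 0, "claw": 0},
  ],
)

```text
clock: 13.02
tcp_pos: [0.5452, 0.2559, 0.0362]
tcp_rot: [[-0.308, 0.951, 0.001], [0.951, 0.308, 0.0], [0.0, 0.001, -1.0]]
wrist_force: [-4.2, -0.8, 6.3]
grip_width: 0.0004
grasp_force: 3.2
```

Request:
jog_arm(
  deltas=[
    {"delta_pos": [0, 0, 0.004], "spin": 0, "claw": 0},
    {"delta_pos": [0, 0, 0.006], "spin": 0, "claw": 0},
    {"delta_pos": [0, 0, 0.006], "spin": 0, "claw": 0},
  ],
)

```text
clock: 13.27
tcp_pos: [0.5452, 0.2559, 0.0361]
tcp_rot: [[-0.308, 0.951, 0.0], [0.951, 0.308, 0.0], [0.0, 0.0, -1.0]]
wrist_force: [-8.9, -2.8, 17.0]
grip_width: 0.0005
grasp_force: 8.8
```

It's at a hard stop at z = 36 mm, so the cover is shut. I'll lift off and check it holds.

Request:
jog_arm(
  deltas=[
    {"delta_pos": [0, 0, -0.04], "spin": 0, "claw": 0},
    {"delta_pos": [0, 0, -0.15], "spin": 0, "claw": 0},
    {"delta_pos": [0, 0, -0.3], "spin": 0, "claw": 0},
    {"delta_pos": [0, 0, -0.45], "spin": 0, "claw": 0},
    {"delta_pos": [0, 0, -0.55], "spin": 0, "claw": 0},
    {"delta_pos": [0, 0, -0.55], "spin": 0, "claw": 0},
    {"delta_pos": [0, 0, -0.55], "spin": 0, "claw": 0},
    {"delta_pos": [0, 0, -0.55], "spin": 0, "claw": 0},
    {"delta_pos": [0, 0, -0.55], "spin": 0, "claw": 0},
    {"delta_pos": [0, 0, -0.55], "spin": 0, "claw": 0},
  ],
)

```text
clock: 14.1
tcp_pos: [0.5439, 0.2553, 0.1693]
tcp_rot: [[-0.308, 0.951, -0.003], [0.951, 0.308, -0.001], [-0.0, -0.003, -1.0]]
wrist_force: [-0.3, 0.0, -0.5]
grip_width: 0.0003
grasp_force: 0.0
```

```bash
python3 cov.py
python3 - <<'E'
from h import *
s,im=wrist();cv2.imwrite("pics/w9.png",im["color"][:,:,::-1])
E
```

```text
14.1 [0.5439 0.2553 0.1693]
-60 -0.2; -54 -0.3; -48 -0.4; -42 -0.3; -36 -0.4; -30 35.9; -24 35.9; -18 36.1; -12 36.0; -6 35.9; 0 35.9; 6 35.9; 12 36.0; 18 36.1; 24 36.1; 30 35.9; 36 11.5; 42 -0.4; 48 -0.3; 54 -0.4;
```

View pics/w9.png

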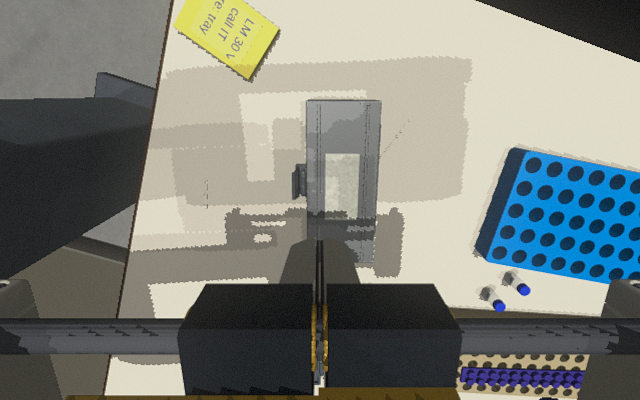

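The cover lies flat at 36 mm over its whole width (columns 306–380), with the catch at (298,182) over it. Nothing else has been touched.

```bash
python3 -c "
from cell import env
print(env.sign_off())"
```

```text
the job is handed in; nothing more can be done
None
```

The long column is on its two V rests in the long case with the cover caught shut (flat at 36 mm after the arm lifted away), the short column, its open case, the vial and the spanner were not touched, and the job is handed in at about 14 s on the robot's clock; no verdict came back.

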